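Slide the coin tin home along its shelf lane

ROBOT

A 6-joint arm with a two-finger parallel gripper is mounted at the origin on the work surface. World frame = base frame: x ahead of the robot, y to its left, z up, the work surface at z = 0. Lengths are in mm, angles in rad, forces in N, time in s.
With the tool pointing down it reaches from about 350 to 850 mm from the base axis. Payload 8.1 kg.
Tool frame: the origin (TCP) lies at the very end of the fingers, on their centre line; the grasp point (between the pads) lies 19 mm behind it; z points along the fingers, y is the line along which they close (so a half turn about z gives the same grasp; the last joint's range is limited). The gripper opens to 85 mm and grips with 20 to 120 N. Pads are 22 mm wide; open, the fingers measure 114 mm over their backs; the gripper's body (76 mm by 85 mm) begins 54 mm behind the grasp point. The pads swing forward as they close: fully open they stand 13 mm farther back than shut.
Start: joints at [1.032, 0.13, 1.488, -0, 1.523, -0.085], TCP at [263.011, 539.287, 231.292] pointing down, gripper open.
Joint ranges: [-2.96, 2.96], [-0.89, 2.26], [0.02, 2.5], [-1.34, 4.48], [0, 2.73], [-2.66, 2.66]. Speed limits (rad/s): [2.39, 2.39, 2.79, 3.14, 3.14, 3.14].

INTERFACE

Orientations are given as a 3x3 rotation matrix whose columns are the frame's x, y, z axes.
In Python, from station import read_state, capture, calibration, hand_in, find_in, masks_of gives the robot as it stands.
- The arm moves only by the tool play_rows, never from a script. Its argument "rows" is a list of rows, each a list of 7 numbers: the shift along the tool's x, y, z in cm, then the turn, a rotation vector about the tool's x, y, z in rad, then the opening, from -1 (shut) to 1 (fully open). A call has exactly 8 rows; each row shifts and turns the commanded pose from where the row before left it, along the tool's axes as they then stand; what a row does not reach is not made up. A row lasts 1/10 s, in which the tool goes at most 50 mm and 8.59 degrees, less where a joint would pass 70% of its speed; a pose out of reach is approached as far as the arm can. A call is refused whole if a number of a shift passes 5 or a number of a turn 0.15, either way. A call with a gripper value outside its range is refused whole. The fingers move at their own pace and stop on an object; "grip_force" is the grip in N (left out, the last holds). Time passes only in rows, so rows that do not move let the fingers close, or fill a call up. It gives the time, the measured TCP pose, the force, the opening and the grip force at its end, in the units of the state.
- read_state(): the state, without advancing time (a new reading comes with each control period).
- capture(name): name is "scene" or "top"; returns the picture (420x560x3 uint8, blue, green, red); there is no depth.
- calibration(name): a dict with "K" (3x3 intrinsics, pixels), "k1" (the pictures are not rectified: a ray, as slopes to the right and down, at radius r is drawn at 1 + k1 r^2 times it, then the intrinsics apply), "R" (3x3) and "t" (3): a world point X has camera coordinates R X + t. Camera axes: x right, y down, z forward; pixel columns grow to the right and rows downward; lengths in mm; the calibration is good to about 2 mm. A picture is of the moment at which its call begins. calibration takes no time and is no camera call.
- hand_in(): hands the job in; it is judged then, once.
Trained networks look in the newest picture that a camera, given by its name, has taken for a name from the list of things; names that differ only in an ending like _2 or _b are one class to them, and where a whole thing is asked for, a point or a joint stands for the part that bears it (a point fixed in the world has none). Each returns a list of dicts, best first, with "score" (0 to 1); they miss things now and then, are a little off and sometimes report something else, mostly with a low value. They report only what shows in the picture. A call takes as long as a camera call. They do not tell look-alikes from the thing itself.
- find_in(camera, name): "xy" ([column, row] in pixels, amid what is visible of it).
- masks_of(camera, name): "pixels" (420x560 bool, what is visible of it) and "xy" ([column, row] in pixels, amid what is visible of it).
The state is a dict: "time": time; "joint_pos": joint angles; "joint_vel": joint speeds; "joint_torque": joint torques, N m; "tcp_pos": TCP position; "ee_rot": TCP orientation; "ft_force": force on the tool from outside, world axes, zero at the start; "ft_torque": the same for the moment, N m; "grip_width": finger opening in mm; "finger_force": force on a finger pad.
Only numpy, scipy, OpenCV 4.12 (cv2) and the standard library are available. Lean on these libraries where they do the work, as an engineer would, in place of code of your own. Each camera call takes 0.05 s, during which the arm holds its last target. There are 200 camera calls.

TASK

Push the steel coin tin along the oak shelf, into the lane between the two guide rails and on until it rests against the stop at the lane's far end, square in the lane. It starts a little askew in front of the lane and needs lining up, for neither the tin nor the robot may touch either rail. Only push it with the fingers, never lift or tip it, leave the jar, the dish and the flashlight where they are, and take the hand away at the end.

Things in the scene. Friction and masses are not known exactly. Their poses are not given: they have to be found in the camera images.
- shelf: Fixed oak board on the table, 18 mm thick, 170 mm (x) by 520 mm (y -270 to +250), turned up to 0.2 rad. Origin at table height (z 0) on the lane's centre line at the lane's mouth; y runs along the lane from mouth to stop, x across it away from the robot, z up. Lane: x -57 to +57 mm, from y 0 to the stop's face at y 225 mm. The board is bare in front of the mouth (y below 0).
- rail_near: Fixed oak guide rail on the board, on the robot's side of the lane, 14 mm wide, 240 mm long along the lane, its top 20 mm above the board (38 mm above the table). Origin at the middle of its underside, at shelf x -64, y 120, z 18 mm; axes as the shelf's. Not to be touched.
- rail_far: The same rail on the side of the lane away from the robot, origin at shelf x +64, y 120, z 18 mm. Not to be touched.
- end_stop: Fixed oak block across the far end of the lane, 112 mm wide, 15 mm thick, its top 30 mm above the board (48 mm above the table). Origin at the middle of its underside, at shelf x 0, y 232.5, z 18 mm. The tin may touch it.
- coin_tin: Loose closed steel box, dark coin slot in its flat top: 96 mm wide (x), 120 mm long (y), 55 mm high, 0.3 to 0.65 kg. Origin: centre of its underside, on the board (18 mm above the table). Starts before the mouth, its y roughly along the shelf's y, up to 20 mm off centre and 0.15 rad askew. 9 mm of play each side in the lane. Home: origin at shelf x 0, y 165 mm.
- jar: Loose lidded white ceramic jar, 74 mm across, 89 mm high, on the table on the robot's side of the shelf; origin at the centre of its underside. Leave alone.
- dish: Loose small terracotta bowl, 84 mm across, 28 mm high, on the table on the robot's side of the shelf; origin at the centre of its underside. Leave alone.
- flashlight: Loose plastic mini flashlight lying on the table beyond the shelf, 96 mm long (its x), 24 mm thick; origin under its middle. Leave alone.
Not all that is in view belongs to the job. Leave any orange or yellow look-alike of the coin_tin alone.

How it is judged (in metres and radians):
On the way:
1. the tin's leading end is in the lane, the tin flat on the board (y of coin_tin in the frame of shelf between -0.04 and 0.12 m and x of coin_tin in the frame of shelf between -0.01 and 0.01 m and z of coin_tin in the frame of shelf below 0.024 m), for 0.1 s.
At the end, for the whole second after the job is handed in: The tin lies flat and still on the board inside the lane, within 8 mm of resting flush on the stop, within 10 mm of the lane's centre line and square to it within 0.12 rad (y of coin_tin in the frame of shelf between 0.157 and 0.168 m and x of coin_tin in the frame of shelf between -0.01 and 0.01 m and z of coin_tin in the frame of shelf below 0.022 m and angle between the y axis of coin_tin and the y axis of shelf, either way round below 0.12 rad and angle between coin_tin's own z axis and vertical below 0.05 rad and linear speed of coin_tin below 0.01 m/s); the robot touches nothing.
It fails at once if something (the tin or the robot) touches a guide rail (contact force between any of rail_near, rail_far and anything else above 0.3 N).
It fails at once if the tin is lifted off the board or tipped (z of coin_tin in the frame of shelf above 0.026 m or angle between coin_tin's own z axis and vertical above 0.12 rad).
It fails at once if the jar, the dish or the flashlight is moved by more than 15 mm (distance of any of jar, dish, flashlight from where it was at the start of the episode above 0.015 m).
It also fails if it takes over 72 s, if anything falls off the work surface, if the arm or the gripper's body presses on something with over 40 N, if the wrist force passes 120 N, or if a joint passes its speed limit or range.

## Working session

There is one attempt and no reset: what is moved stays moved. The work goes in short steps, Python scripts to look and compute and a tool call to move; the robot and the scene stay as the last step left them, time stands still between calls to the robot, and variables do not carry over. Pictures are saved under pics/ and viewed, at most 10 in all, crops included, and the job is handed in when it is done.

Besides the shell and the picture viewer there is one more tool, called after ">>>" as name(argument=value, ...), one argument or row to a line, values as JSON. play_rows: Moves the arm, as the interface text tells. Its arguments: {"type":"object","properties":{"rows":{"type":"array"},"grip_force":{"type":"number"}},"required":["rows"]}

```bash
mkdir -p pics; cat > h.py <<'E'
import numpy as np, cv2
from station import *
def ray(cam,px,z):
    c=calibration(cam);K,k1,R,t=np.array(c["K"]),c["k1"],np.array(c["R"]),np.array(c["t"])
    px=np.atleast_2d(np.array(px,float))
    d=(px-[K[0,2],K[1,2]])/[K[0,0],K[1,1]]
    u=d.copy()
    for _ in range(20): u=d/(1+k1*(u**2).sum(1,keepdims=True))
    v=np.c_[u,np.ones(len(u))]@R; o=-R.T@t
    s=(z-o[2])/v[:,2]
    return (o+s[:,None]*v)[:,:2]
def proj(cam,X):
    c=calibration(cam);K,k1,R,t=np.array(c["K"]),c["k1"],np.array(c["R"]),np.array(c["t"])
    p=np.atleast_2d(X)@R.T+t; s=p[:,:2]/p[:,2:]; s=s*(1+k1*(s**2).sum(1,keepdims=True))
    return s*[K[0,0],K[1,1]]+[K[0,2],K[1,2]]
E
cat > a.py <<'E'
from h import *
for c in("scene","top"):
    im=capture(c);cv2.imwrite(f"pics/{c}0.png",im)
    for n in("coin_tin","shelf","rail_near","rail_far","end_stop","jar","dish","flashlight"):
        for m in masks_of(c,n)[:3]:
            print(c,n,round(m["score"],2),np.round(m["xy"]),m["pixels"].sum())
    k=calibration(c);print(np.round(-np.array(k["R"]).T@np.array(k["t"])),k["K"][0][0])
s=read_state();print(s["time"],s["tcp_pos"],np.round(s["ee_rot"],3).tolist())
E
python3 a.py
```

```text
scene coin_tin 0.83 [291. 143.] 1195
scene coin_tin 0.77 [267. 185.] 1891
scene coin_tin 0.75 [214. 145.] 1219
scene shelf 0.79 [317. 251.] 9810
scene shelf 0.72 [391. 249.] 706
scene shelf 0.2 [270. 185.] 1879
scene rail_far 0.96 [316. 276.] 970
scene end_stop 0.67 [363. 289.] 573
scene jar 0.6 [359. 208.] 834
scene dish 0.89 [396. 247.] 726
scene dish 0.32 [359. 206.] 839
scene flashlight 0.93 [264. 281.] 389
[1129.  608.  851.] 471.0789749470384
top coin_tin 0.95 [304. 135.] 2202
top coin_tin 0.79 [325. 228.] 2559
top coin_tin 0.7 [386. 307.] 2571
top shelf 0.76 [249. 222.] 12960
top rail_near 0.58 [201. 249.] 674
top rail_far 0.56 [208. 195.] 764
top end_stop 0.63 [156. 220.] 423
top jar 0.72 [235. 296.] 800
top dish 0.8 [179. 291.] 1009
top flashlight 0.65 [230. 162.] 338
[427. -49. 910.] 386.06069357225
0.9 [262.99595886 539.29701657 231.32600645] [[-0.899, 0.438, -0.0], [0.438, 0.899, 0.0], [0.0, 0.0, -1.0]]
```

View pics/scene0.png

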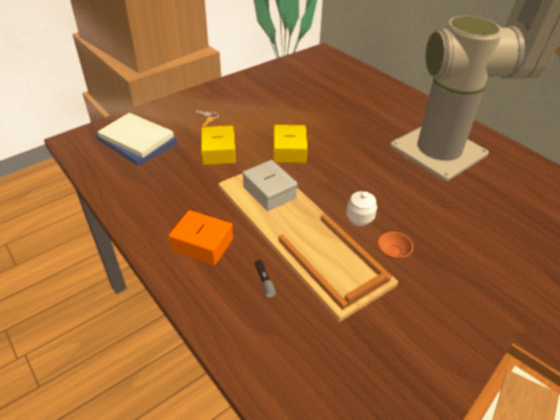

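View pics/top0.png

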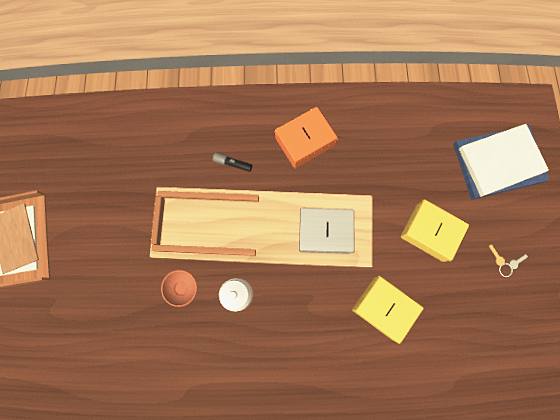

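The tin candidates in the top view are orange at (304,135), yellow at (437,230), yellow at (388,310), and grey steel on the board at (327,231). I choose the grey one at (327,231). The lane opens to the right, with the stop at (157,220).

```bash
cat > m.py <<'E'
from h import *
def rect(P):
    (c,wh,a)=cv2.minAreaRect(P.astype(np.float32)); return c,wh,a
def tinmask(im):
    hsv=cv2.cvtColor(im,cv2.COLOR_BGR2HSV); g=((hsv[...,1]<60)&(hsv[...,2]>60)).astype(np.uint8)
    return g
def big(m,near):
    n,l,st,ce=cv2.connectedComponentsWithStats(m)
    i=min((i for i in range(1,n) if st[i,4]>300),key=lambda i:np.hypot(*(ce[i]-near)))
    return (l==i).astype(np.uint8)
def hull(m):
    c,_=cv2.findContours(cv2.resize(m*255,None,fx=4,fy=4,interpolation=cv2.INTER_LINEAR)//128,0,1)
    c=max(c,key=cv2.contourArea)[:,0]; return (c+.5)/4-.5
E
cat > b.py <<'E'
from m import *
im=capture("top")
best=max(masks_of("top","shelf"),key=lambda m:m["pixels"].sum())["pixels"].astype(np.uint8)
for n in("rail_near","rail_far","end_stop"):
    p=masks_of("top",n)[0]["pixels"].astype(np.uint8); best|=p; print(n,rect(ray("top",hull(p),38 if n[0]=="r" else 48)))
g=big(tinmask(im),(327,231)); print("tin px",g.sum(),rect(ray("top",hull(g),73)))
best|=g
print("board",rect(ray("top",hull(best),18)))
for n,z in(("jar",89),("dish",28),("flashlight",12)):print(n,ray("top",masks_of("top",n)[0]["xy"],z))
c=cv2.resize(im[180:275,140:385],None,fx=3.2,fy=3.2,interpolation=cv2.INTER_CUBIC)
cv2.polylines(c,[np.int32((hull(g)-[140,180])*3.2)],1,(0,0,255));cv2.imwrite("pics/crop1.png",c)
E
python3 b.py
```

```text
rail_near ((517.3370971679688, 136.571044921875), (239.8077850341797, 17.44268035888672), 86.20047760009766)
rail_far ((644.0792846679688, 128.7382049560547), (236.328125, 21.198745727539062), 87.72557830810547)
end_stop ((587.6356811523438, 241.23593139648438), (23.8708553314209, 113.68327331542969), 85.6611557006836)
tin px 2336 ((549.3656616210938, -141.40138244628906), (119.62388610839844, 98.90773010253906), 86.62322235107422)
board ((572.8228759765625, 4.01544189453125), (521.5894165039062, 177.43826293945312), 86.07325744628906)
jar [[416.01153114  53.33952563]]
dish [[429.22525972 196.15793634]]
flashlight [[731.45321865  79.46247012]]
```

View pics/crop1.png

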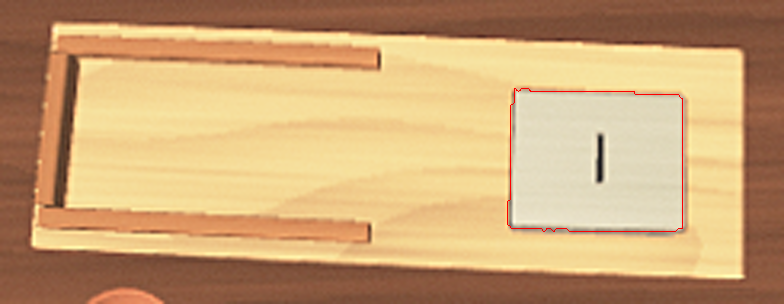

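The crop confirms the grey steel tin with its dark slot, and the red outline hugs its top. Next I'll fit the poses by edges at subpixel accuracy.

```bash
cat > fit.py <<'E'
from h import *
from scipy.optimize import least_squares
from scipy.ndimage import map_coordinates
def W(p,L): # p=x,y,yaw ; L local pts
    c,s=np.cos(p[2]),np.sin(p[2]); L=np.atleast_2d(L)
    return np.c_[p[0]+c*L[:,0]-s*L[:,1],p[1]+s*L[:,0]+c*L[:,1],L[:,2]]
def loc(p,xy):
    c,s=np.cos(p[2]),np.sin(p[2]); d=np.array(xy)-p[:2]; return np.array([c*d[0]+s*d[1],-s*d[0]+c*d[1]])
def box(x0,x1,y0,y1,z): q=[(x0,y0,z),(x1,y0,z),(x1,y1,z),(x0,y1,z)]; return [(np.array(q[i],float),np.array(q[(i+1)%4],float)) for i in range(4)]
BOARD=box(-85,85,-270,250,18)
TIN=box(-48,48,-60,60,73)
def fit(cam,im,segs,p,w=4.,it=4):
    p=np.array(p,float);G=cv2.GaussianBlur(im,(0,0),.7).astype(float)
    for k in range(it):
        L=[];T=[];N=[];r=np.arange(-w,w+.01,.25)
        for a,b in segs:
            l=a+np.linspace(.06,.94,40)[:,None]*(b-a)
            q=proj(cam,W(p,l)); d=q[-1]-q[0]; n=np.array([-d[1],d[0]])/np.hypot(*d)
            S=q[:,None]+r[None,:,None]*n
            v=np.stack([map_coordinates(G[...,c],[S[...,1],S[...,0]],order=1) for c in range(3)],-1)
            g=np.abs(np.gradient(v,axis=1)).sum(-1); g[:,0]=g[:,-1]=0
            i=g.argmax(1); ok=(g.max(1)>np.median(g.max(1))*.5)
            i0=np.clip(i,1,len(r)-2);A=np.arange(len(i));den=g[A,i0-1]-2*g[A,i0]+g[A,i0+1]
            sub=np.where(abs(den)>1e-6,.5*(g[A,i0-1]-g[A,i0+1])/np.where(den==0,1,den),0)*.25
            o=r[i0]+np.clip(sub,-.25,.25)
            L.append(l[ok]);T.append((q+o[:,None]*n)[ok]);N.append(np.tile(n,(ok.sum(),1)))
        L,T,N=map(np.vstack,(L,T,N))
        f=lambda p:((proj(cam,W(p,L))-T)*N).sum(1)
        s=least_squares(f,p,loss="soft_l1",f_scale=.3,x_scale=[1,1,.01]);p=s.x;w=max(1.5,w*.6)
    return p,np.median(abs(f(p)))
E
cat > c.py <<'E'
from fit import *
im=cv2.imread("pics/top0.png")
sh,e=fit("top",im,BOARD,[573,14,-.067]);print("shelf",sh,e)
tin,e2=fit("top",im,TIN,[549.4,-141.4,-.059]);print("tin",tin,e2)
print("rel",loc(sh,tin[:2]),tin[2]-sh[2])
np.save("shelf.npy",sh)
c=cv2.resize(im[180:275,140:385],None,fx=3.2,fy=3.2,interpolation=cv2.INTER_CUBIC)
def dr(p,segs,col):
    for a,b in segs: q=np.int32((proj("top",W(p,[a,b]))-[140,180]+.5)*3.2);cv2.line(c,tuple(q[0].tolist()),tuple(q[1].tolist()),col)
dr(sh,BOARD,(255,0,0));dr(tin,TIN,(0,0,255))
for x in(-64,64):dr(sh,box(x-7,x+7,0,240,38),(0,255,0))
dr(sh,box(-56,56,225,240,48),(255,255,0))
cv2.imwrite("pics/crop2.png",c)
ims=cv2.imread("pics/scene0.png")
s2,f=fit("scene",ims,BOARD,sh);t2,f2=fit("scene",ims,TIN,tin);print(s2,f,t2,f2,"rel",loc(s2,t2[:2]),t2[2]-s2[2])
E
python3 c.py
```

```text
shelf [ 5.72901134e+02  1.47163329e+01 -6.96716428e-02] 0.36266615391847556
tin [ 5.52706096e+02 -1.43867989e+02 -6.39916546e-02] 0.2275544439795334
rel [  -9.10614965 -159.60546579] 0.005679988205146702
[ 5.73804688e+02  2.01753056e+01 -6.88438131e-02] 0.2549951510903525 [ 5.52176547e+02 -1.41365030e+02 -5.55305402e-02] 0.2793181833162191 rel [ -10.46463756 -162.64546685] 0.013313272846980653
```

View pics/crop2.png

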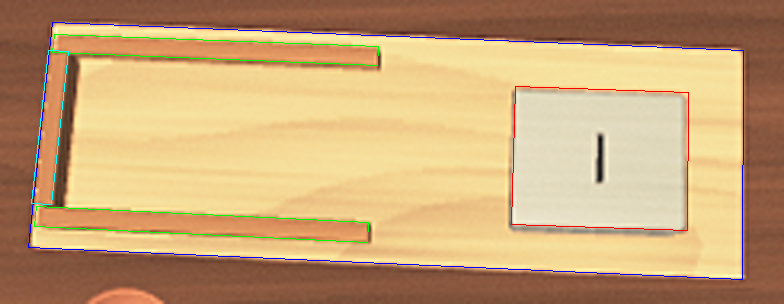

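The overlay puts the blue board and green rail outlines on their edges to about 1 px, and the red outline on the tin. In the shelf frame the tin is at about x -9, y -160 mm, with only about 0.01 rad of skew. I'll push it +9 mm sideways with two fingers along its near side first, which also squares it. Then I'll push it from behind.

>>> play_rows(
  rows=[
    [0,0,0,0,0,-0.128,0.4],
    [0,0,0,0,0,-0.128,0.4],
    [0,0,0,0,0,-0.128,0.4],
    [-1.5,-4.13,0,0,0,0,0.4],
    [-1.5,-4.13,0,0,0,0,0.4],
    [-1.5,-4.13,0,0,0,0,0.4],
    [-1.5,-4.13,0,0,0,0,0.4],
    [-1.5,-4.13,0,0,0,0,0.4],
  ],
)

```text
time: 2.1
tcp_pos: [323.6, 326.5, 231.3]
ee_rot: [[-0.998, 0.069, 0.0], [0.069, 0.998, 0.0], [-0.0, 0.0, -1.0]]
ft_force: [1.2, 0.4, 1.2]
grip_width: 59.7
finger_force: 0.0
```

>>> play_rows(
  rows=[
    [-1.5,-4.13,0,0,0,0,0.4],
    [-1.5,-4.13,0,0,0,0,0.4],
    [-1.5,-4.13,0,0,0,0,0.4],
    [-1.5,-4.13,0,0,0,0,0.4],
    [-1.5,-4.13,0,0,0,0,0.4],
    [-1.5,-4.13,0,0,0,0,0.4],
    [-1.5,-4.13,0,0,0,0,0.4],
    [-1.5,-4.13,0,0,0,0,0.4],
  ],
)

```text
time: 2.9
tcp_pos: [420.4, -11.8, 231.7]
ee_rot: [[-0.998, 0.07, 0.001], [0.07, 0.998, -0.0], [-0.001, -0.0, -1.0]]
ft_force: [1.0, 0.1, -0.2]
grip_width: 59.9
finger_force: 0.0
```

>>> play_rows(
  rows=[
    [-1.5,-4.13,0,0,0,0,0.4],
    [-1.5,-4.13,0,0,0,0,0.4],
    [-1.5,-4.13,0,0,0,0,0.4],
    [0,0,0,0,0,0,0.4],
    [0,0,0,0,0,0,0.4],
    [0,0,0,0,0,0,0.4],
    [0,0,0,0,0,0,0.4],
    [0,0,0,0,0,0,0.4],
  ],
)

```text
time: 3.7
tcp_pos: [456.4, -135.6, 231.5]
ee_rot: [[-0.998, 0.068, 0.0], [0.068, 0.998, -0.0], [-0.0, -0.0, -1.0]]
ft_force: [-1.6, -0.6, 0.3]
grip_width: 60.0
finger_force: 0.0
```

```bash
cat > st.py <<'E'
from fit import *
sh=np.load("shelf.npy");s=read_state();R=np.array(s["ee_rot"])
print(s["time"],"shelf xy",loc(sh,s["tcp_pos"][:2]).round(1),"z",s["tcp_pos"][2].round(1),"tool y ang rel shelf y",np.arctan2(R[1,1],R[0,1])-np.pi/2-sh[2],"tilt",R[:,2].round(3),"w",s["grip_width"],"F",np.round(s["ft_force"],1))
E
sed -i '/^np.save/d' c.py; python3 -c "
import numpy as np;p=np.load('shelf.npy');p[1]=15.7;np.save('shelf.npy',p)"; python3 st.py
```

```text
3.7 shelf xy [-105.7 -159. ] z 231.5 tool y ang rel shelf y 0.0016242628477604881 tilt [ 0. -0. -1.] w 60.03177381788715 F [-1.6 -0.6  0.3]
```

>>> play_rows(
  rows=[
    [0,0,3.83,0,0,0,0.4],
    [0,0,3.83,0,0,0,0.4],
    [0,0,3.83,0,0,0,0.4],
    [0,0,3.83,0,0,0,0.4],
    [0,0,3.83,0,0,0,0.4],
    [0,0,0,0,0,0,0.4],
    [-1.5,0,0,0,0,0,0.4],
    [-1.5,0,0,0,0,0,0.4],
  ],
)

```text
time: 4.5
tcp_pos: [487.4, -138.6, 41.8]
ee_rot: [[-0.998, 0.069, 0.001], [0.069, 0.998, -0.001], [-0.001, -0.0, -1.0]]
ft_force: [0.1, -1.4, 1.0]
grip_width: 60.3
finger_force: 0.0
```

>>> play_rows(
  rows=[
    [-0.2,0,0,0,0,0,0.4],
    [-0.2,0,0,0,0,0,0.4],
    [-0.2,0,0,0,0,0,0.4],
    [-0.2,0,0,0,0,0,0.4],
    [-0.2,0,0,0,0,0,0.4],
    [-0.2,0,0,0,0,0,0.4],
    [-0.1,0,0,0,0,0,0.4],
    [0,0,0,0,0,0,0.4],
  ],
)

```text
time: 5.3
tcp_pos: [498.4, -139.5, 39.7]
ee_rot: [[-0.998, 0.07, -0.002], [0.07, 0.998, 0.0], [0.002, 0.0, -1.0]]
ft_force: [-4.9, -0.1, 4.3]
grip_width: 59.7
finger_force: 2.7
```

```bash
cat > d.py <<'E'
import sys
from fit import *
sh=np.load("shelf.npy"); g=[float(v) for v in sys.argv[2:5]]
for cam in sys.argv[1].split(","):
    im=capture(cam);cv2.imwrite("pics/%s_%s.png"%(cam,sys.argv[5]),im)
    p0=W(sh,[[g[0],g[1],0]])[0]
    s=fit(cam,im,BOARD,sh)[0]
    t,e=fit(cam,im,TIN,[p0[0],p0[1],g[2]+sh[2]],w=5)
    print(cam,"rel",loc(s,t[:2]).round(1),"yaw",round(t[2]-s[2],4),"err",e.round(2),"shelf",s.round(3))
E
python3 st.py; python3 d.py scene,top -3 -160 0 1
```

```text
5.3 shelf xy [ -63.5 -160. ] z 39.7 tool y ang rel shelf y -0.00025993379145597406 tilt [-0.002  0.    -1.   ] w 59.728779751707286 F [-4.9 -0.1  4.3]
scene rel [  -3.9 -163.1] yaw 0.008 err 0.27 shelf [ 5.73617e+02  2.00710e+01 -7.10000e-02]
top rel [ -12.8 -159.3] yaw 0.0466 err 0.65 shelf [ 5.72709e+02  1.32870e+01 -7.10000e-02]
```

>>> play_rows(
  rows=[
    [-0.1,0,0,0,0,0,0.4],
    [-0.1,0,0,0,0,0,0.4],
    [-0.1,0,0,0,0,0,0.4],
    [-0.1,0,0,0,0,0,0.4],
    [0,0,0,0,0,0,0.4],
    [0.5,0,0,0,0,0,0.4],
    [3,0,0,0,0,0,0.4],
    [3.5,0,-3,0,0,0,0.4],
  ],
)

```text
time: 6.2
tcp_pos: [430.2, -133.7, 66.3]
ee_rot: [[-0.998, 0.069, -0.006], [0.069, 0.998, 0.003], [0.006, 0.002, -1.0]]
ft_force: [-0.7, -0.2, 0.7]
grip_width: 59.8
finger_force: 0.0
```

>>> play_rows(
  rows=[
    [4,-3,-3,0,0,0,0.2],
    [4,-3,-3,0,0,0,0.2],
    [0,-4,-2,0,0,0,0.2],
    [0,0,0,0,0,0.14,0.2],
    [0,0,0,0,0,0.14,0.2],
    [0,0,0,0,0,0.14,0.2],
    [0,0,0,0,0,0.14,0.2],
    [0,0,0,0,0,0.14,0.2],
  ],
)

```text
time: 7.0
tcp_pos: [358.7, -221.6, 141.3]
ee_rot: [[-0.714, 0.7, 0.001], [0.7, 0.714, -0.001], [-0.001, 0.0, -1.0]]
ft_force: [1.0, 0.2, 1.1]
grip_width: 50.9
finger_force: 0.0
```

```bash
python3 st.py; python3 d.py scene,top 0 -160 0 2
```

```text
7.0 shelf xy [-197.2 -251.7] z 141.3 tool y ang rel shelf y -0.7061605995892898 tilt [ 0.001 -0.001 -1.   ] w 50.943450475982424 F [1.  0.2 1.1]
scene rel [   0.3 -163.2] yaw 0.004 err 0.3 shelf [ 5.73636e+02  2.01340e+01 -7.00000e-02]
top rel [   0.8 -159.6] yaw 0.0036 err 0.19 shelf [ 5.72905e+02  1.47380e+01 -7.00000e-02]
```

>>> play_rows(
  rows=[
    [0,0,0,0,0,0.144,0.2],
    [0,0,0,0,0,0.144,0.2],
    [0,0,0,0,0,0.144,0.2],
    [0,0,0,0,0,0.144,0.2],
    [0,0,0,0,0,0.144,0.2],
    [0,0,0,0,0,0.144,0.2],
    [0,4,0,0,0,0,0.2],
    [0,4,0,0,0,0,0.2],
  ],
)

```text
time: 7.9
tcp_pos: [439.2, -226.8, 141.5]
ee_rot: [[0.06, 0.998, 0.001], [0.998, -0.06, -0.001], [-0.001, 0.001, -1.0]]
ft_force: [-0.2, -0.7, 1.5]
grip_width: 51.5
finger_force: 0.0
```

>>> play_rows(
  rows=[
    [-0.4,4,0,0,0,0,0.2],
    [0,4,0,0,0,0,0.2],
    [0,3.8,0,0,0,0,0.2],
    [0,0,0,0,0,0,0.2],
    [0,0,3,0,0,0,0.2],
    [0,0,3,0,0,0,0.2],
    [0,0,0,0,0,0,0.2],
    [0,0,0,0,0,0,0.2],
  ],
)

```text
time: 8.7
tcp_pos: [555.2, -237.7, 81.2]
ee_rot: [[0.061, 0.998, -0.001], [0.998, -0.061, 0.001], [0.001, -0.001, -1.0]]
ft_force: [0.6, -0.7, 1.0]
grip_width: 51.3
finger_force: 0.0
```

```bash
python3 st.py
```

```text
8.7 shelf xy [  -0. -254.] z 81.2 tool y ang rel shelf y -1.5621124557389814 tilt [-0.001  0.001 -1.   ] w 51.26409504801499 F [ 0.6 -0.7  1. ]
```

>>> play_rows(
  rows=[
    [0,0,1.9,0,0,0.009,0.2],
    [0,0,1.8,0,0,0,0.2],
    [0,0,0,0,0,0,0.2],
    [0.8,0,0,0,0,0,0.2],
    [0.8,0,0,0,0,0,0.2],
    [0.5,0,0,0,0,0,0.2],
    [0.5,0,0,0,0,0,0.2],
    [0.8,0,0,0,0,0,0.2],
  ],
)

```text
time: 9.5
tcp_pos: [559.3, -205.0, 45.7]
ee_rot: [[0.072, 0.997, 0.002], [0.997, -0.072, -0.003], [-0.002, 0.002, -1.0]]
ft_force: [-0.7, -5.2, 3.2]
grip_width: 51.1
finger_force: 2.6
```

>>> play_rows(
  rows=[
    [0.8,0,0,0,0,0,0.2],
    [0.8,0,0,0,0,0,0.2],
    [0.8,0,0,0,0,0,0.2],
    [0.8,0,0,0,0,0,0.2],
    [0.8,0,0,0,0,0,0.2],
    [0.8,0,0,0,0,0,0.2],
    [0.4,0,0,0,0,0,0.2],
    [0,0,0,0,0,0,0.2],
  ],
)

```text
time: 10.3
tcp_pos: [562.8, -152.0, 45.1]
ee_rot: [[0.071, 0.997, 0.001], [0.997, -0.071, -0.001], [-0.001, 0.002, -1.0]]
ft_force: [0.5, -1.7, 0.7]
grip_width: 51.3
finger_force: 0.8
```

```bash
python3 st.py;python3 d.py scene,top 0 -99 0 3
```

```text
10.3 shelf xy [   1.6 -168. ] z 45.1 tool y ang rel shelf y -1.5724996822172064 tilt [ 0.001 -0.001 -1.   ] w 51.33062509146605 F [ 0.5 -1.7  0.7]
scene rel [   0.6 -100.7] yaw 0.0003 err 0.24 shelf [ 5.73786e+02  2.03200e+01 -7.00000e-02]
top rel [  1.9 -97.2] yaw -0.002 err 0.35 shelf [ 5.72791e+02  1.44890e+01 -7.10000e-02]
```

>>> play_rows(
  rows=[
    [0.8,-0.02,0,0,0,0,0.2],
    [1,-0.02,0,0,0,0,0.2],
    [1,-0.02,0,0,0,0,0.2],
    [1,0,0,0,0,0,0.2],
    [1,0,0,0,0,0,0.2],
    [1,0,0,0,0,0,0.2],
    [0.5,0,0,0,0,0,0.2],
    [0.2,0,0,0,0,0,0.2],
  ],
)

```text
time: 11.2
tcp_pos: [566.3, -86.5, 44.3]
ee_rot: [[0.071, 0.997, -0.0], [0.997, -0.071, -0.0], [-0.0, -0.0, -1.0]]
ft_force: [-1.1, -5.5, 2.9]
grip_width: 51.3
finger_force: 2.5
```

```bash
python3 st.py;python3 d.py scene,top 0 -34 0 4
```

```text
11.2 shelf xy [   0.5 -102.4] z 44.3 tool y ang rel shelf y -1.572245066136621 tilt [-0. -0. -1.] w 51.2522734706044 F [-1.1 -5.5  2.9]
scene rel [  0.  -35.2] yaw 0.0058 err 0.23 shelf [ 5.73766e+02  2.01460e+01 -6.90000e-02]
top rel [ -1.5 -30.6] yaw -0.0528 err 0.82 shelf [ 5.72775e+02  1.47480e+01 -7.10000e-02]
```

>>> play_rows(
  rows=[
    [0.8,0,0,0,0,0,0.2],
    [1,0,0,0,0,0,0.2],
    [1,0,0,0,0,0,0.2],
    [1,0,0,0,0,0,0.2],
    [1,0,0,0,0,0,0.2],
    [1,0,0,0,0,0,0.2],
    [1,0,0,0,0,0,0.2],
    [0.6,0,0,0,0,0,0.2],
  ],
)

```text
time: 12.1
tcp_pos: [571.3, -12.1, 44.0]
ee_rot: [[0.071, 0.997, -0.001], [0.997, -0.071, 0.0], [0.0, -0.001, -1.0]]
ft_force: [0.3, -2.5, -3.0]
grip_width: 50.5
finger_force: 1.1
```

```bash
python3 st.py;python3 d.py scene 0 39 0 5
```

```text
12.1 shelf xy [  0.4 -27.9] z 44.0 tool y ang rel shelf y -1.572358284885921 tilt [-0.001  0.    -1.   ] w 50.53028991453285 F [ 0.3 -2.5 -3. ]
scene rel [ 0.2 39.4] yaw -0.0008 err 0.24 shelf [ 5.73882e+02  2.00370e+01 -6.90000e-02]
```

>>> play_rows(
  rows=[
    [0.8,0,0,0,0,0,0.2],
    [1,0,0,0,0,0,0.2],
    [1,0,0,0,0,0,0.2],
    [1,0,0,0,0,0,0.2],
    [1,0,0,0,0,0,0.2],
    [1,0,0,0,0,0,0.2],
    [1,0,0,0,0,0,0.2],
    [0.6,0,0,0,0,0,0.2],
  ],
)

```text
time: 12.95
tcp_pos: [576.9, 61.4, 44.2]
ee_rot: [[0.071, 0.997, -0.0], [0.997, -0.071, 0.0], [0.0, -0.0, -1.0]]
ft_force: [-0.2, -2.2, -1.4]
grip_width: 51.3
finger_force: 1.2
```

>>> play_rows(
  rows=[
    [0.5,0,0,0,0,0,0.2],
    [0.5,0,0,0,0,0,0.2],
    [0.5,0,0,0,0,0,0.2],
    [0.5,0,0,0,0,0,0.2],
    [0.5,0,0,0,0,0,0.2],
    [0.5,0,0,0,0,0,0.2],
    [0.3,0,0,0,0,0,0.2],
    [0.3,0,0,0,0,0,0.2],
  ],
)

```text
time: 13.75
tcp_pos: [579.5, 96.5, 44.3]
ee_rot: [[0.072, 0.997, -0.0], [0.997, -0.072, -0.0], [-0.0, -0.0, -1.0]]
ft_force: [-0.6, -2.6, -1.6]
grip_width: 51.0
finger_force: 1.3
```

```bash
python3 st.py;python3 d.py scene 0 150 0 6
```

```text
13.75 shelf xy [ 0.9 81.1] z 44.3 tool y ang rel shelf y -1.5729932623202414 tilt [-0. -0. -1.] w 50.99102831344927 F [-0.6 -2.6 -1.6]
scene rel [  1.1 148.1] yaw -0.0036 err 0.27 shelf [ 5.73744e+02  1.99470e+01 -6.90000e-02]
```

>>> play_rows(
  rows=[
    [0.3,0,0,0,0,0,0.2],
    [0.2,0,0,0,0,0,0.2],
    [0.2,0,0,0,0,0,0.2],
    [0.2,0,0,0,0,0,0.2],
    [0.2,0,0,0,0,0,0.2],
    [0.1,0,0,0,0,0,0.2],
    [0.1,0,0,0,0,0,0.2],
    [0,0,0,0,0,0,0.2],
  ],
)

```text
time: 14.6
tcp_pos: [580.5, 108.7, 44.3]
ee_rot: [[0.072, 0.997, 0.0], [0.997, -0.072, -0.001], [-0.001, 0.0, -1.0]]
ft_force: [0.1, -5.6, 0.4]
grip_width: 51.4
finger_force: 2.6
```

```bash
python3 st.py;python3 d.py scene 0 162 0 7
```

```text
14.6 shelf xy [ 1.1 93.3] z 44.3 tool y ang rel shelf y -1.5729535411913371 tilt [ 0.    -0.001 -1.   ] w 51.40316093967656 F [ 0.1 -5.6  0.4]
scene rel [  1.  160.3] yaw 0.0008 err 0.27 shelf [ 5.73799e+02  2.00340e+01 -7.00000e-02]
```

>>> play_rows(
  rows=[
    [0.1,0,0,0,0,0,0.2],
    [0.1,0,0,0,0,0,0.2],
    [0.1,0,0,0,0,0,0.2],
    [0,0,0,0,0,0,0.2],
    [0,0,0,0,0,0,0.2],
    [0,0,0,0,0,0,0.2],
    [0,0,0,0,0,0,0.2],
    [0,0,0,0,0,0,0.2],
  ],
)

```text
time: 15.45
tcp_pos: [580.7, 108.8, 44.3]
ee_rot: [[0.072, 0.997, -0.0], [0.997, -0.072, -0.005], [-0.005, 0.0, -1.0]]
ft_force: [-1.2, -18.6, 2.0]
grip_width: 51.5
finger_force: 9.2
```

```bash
python3 st.py;python3 d.py scene 0 164 0 8
```

```text
15.45 shelf xy [ 1.3 93.4] z 44.3 tool y ang rel shelf y -1.5733808233584687 tilt [-0.    -0.005 -1.   ] w 51.53941542226152 F [ -1.2 -18.6   2. ]
scene rel [  1.  160.4] yaw -0.0 err 0.27 shelf [ 5.73815e+02  2.00290e+01 -6.90000e-02]
```

The tin has stopped against the end block: the force rose to 19 N with no further motion. I'll back the hand off.

>>> play_rows(
  rows=[
    [-0.5,0,0,0,0,0,0.2],
    [-2,0,0,0,0,0,0.2],
    [-4,0,0,0,0,0,0.2],
    [-4,0,-3,0,0,0,0.2],
    [-4,0,-4,0,0,0,0.2],
    [-4,0,-4,0,0,0,0.2],
    [-4,0,-4,0,0,0,0.2],
    [-4,0,0,0,0,0,0.2],
  ],
)

```text
time: 16.3
tcp_pos: [566.1, -139.7, 187.7]
ee_rot: [[0.071, 0.997, 0.011], [0.997, -0.071, -0.002], [-0.002, 0.011, -1.0]]
ft_force: [0.7, 0.5, 0.8]
grip_width: 51.3
finger_force: 0.0
```

```bash
python3 st.py;python3 d.py scene,top 0 164 0 9; cat > e.py <<'E'
import cv2
cv2.imwrite("pics/fin.png",cv2.resize(cv2.imread("pics/top_9.png")[170:330,120:385],None,fx=3,fy=3))
E
python3 e.py
```

```text
16.3 shelf xy [   4.1 -155.5] z 187.7 tool y ang rel shelf y -1.572053341793004 tilt [ 0.011 -0.002 -1.   ] w 51.29304350409116 F [0.7 0.5 0.8]
scene rel [  1.2 160.6] yaw 0.0014 err 0.25 shelf [ 5.73676e+02  1.99700e+01 -6.90000e-02]
top rel [ -0.9 164.4] yaw -0.0012 err 0.59 shelf [ 5.7289e+02  1.4630e+01 -7.0000e-02]
```

View pics/fin.png

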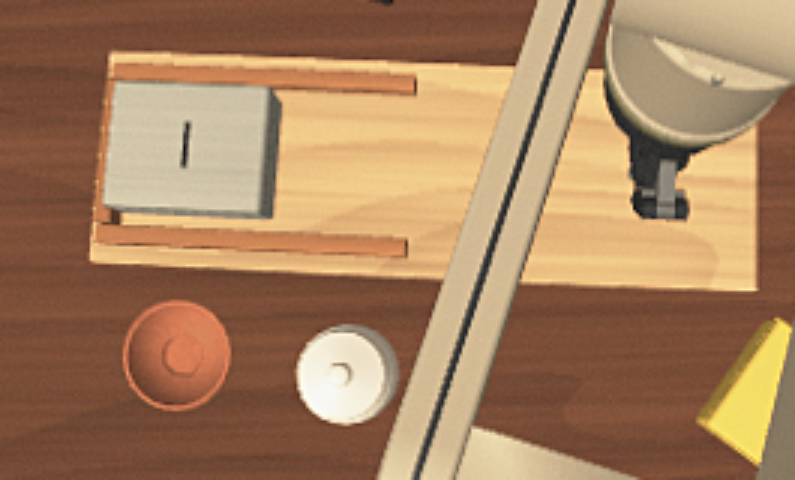

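The tin sits square at the stop (around pixel 185,145 in the crop), clear of both rails. The jar and dish are untouched and the hand is well away.

>>> play_rows(
  rows=[
    [0,0,0,0,0,0,0.2],
    [0,0,0,0,0,0,0.2],
    [0,0,0,0,0,0,0.2],
    [0,0,0,0,0,0,0.2],
    [0,0,0,0,0,0,0.2],
    [0,0,0,0,0,0,0.2],
    [0,0,0,0,0,0,0.2],
    [0,0,0,0,0,0,0.2],
  ],
)

```text
time: 17.2
tcp_pos: [562.5, -138.2, 180.3]
ee_rot: [[0.072, 0.997, -0.0], [0.997, -0.072, 0.0], [0.0, -0.0, -1.0]]
ft_force: [-0.5, -0.2, -0.4]
grip_width: 51.1
finger_force: 0.0
```

```bash
python3 -c "from station import *;print(hand_in())"
```

```text
the job is handed in; nothing more can be done
None
```

The steel coin tin rests against the stop, square and within about 1 mm of the lane's centre line by the cameras; the hand is clear and the job was handed in at about 17 s, with no verdict returned.

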